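Lock the swivel head of a board holder with its index pin

ROBOT

A 6-joint arm with a two-finger parallel gripper is mounted at the origin on the work surface. World frame = base frame: x ahead of the robot, y to its left, z up, the work surface at z = 0. Lengths are in m, angles in degrees, forces in N, time in s.
With the tool pointing down it reaches from about 0.425 to 0.925 m from the base axis. Payload 12.5 kg.
Tool frame: the origin (TCP) lies on the centre line of the jaws, within the pads' length; the fingertips stand manip.tip_extent ahead of it and the grasp point (between the pads) lies 6 mm ahead of it (manip.tip_extent is the distance from the TCP to the fingertips, in m); z points along the fingers, y is the line along which they close (so a half turn about z gives the same grasp; the last joint's range is limited). The gripper opens to 85 mm and grips with 20 to 120 N. Pads are 22 mm wide; open, the fingers measure 114 mm over their backs; the gripper's body (76 mm by 85 mm) begins 54 mm behind the grasp point. The pads swing forward as they close: fully open they stand 13 mm farther back than shut.
Start: joints at [70.841, 28.126, 89.318, -0, 62.55, -6.05], TCP at [0.142, 0.609, 0.256] pointing down, gripper open.
Joint ranges: [-177.58, 177.58], [-47.91, 125.51], [2.72, 160], [-65.01, 245.01], [3.68, 167.84], [-153.87, 153.87]. Speed limits (degrees/s): [127.2, 127.2, 159.86, 180, 180, 180].

INTERFACE

Orientations are given as [roll, pitch, yaw] about the fixed x, y, z axes, in that order (R = Rz(yaw) Ry(pitch) Rx(roll)).
In Python, from plant import manip, kin, snapshot, workorder, recognise, readout gives the robot as it stands. Calls block until the motion is done:
- manip.goto(position, orientation): joint-space move of the TCP to a pose.
- manip.move_straight(position, rot=None, speed=0.15, f_stop=None): straight line of the TCP; rot=None keeps the orientation; speed is the mean speed in m/s. With f_stop (N) it stops when the force on the tool has changed by that much, and returns True; else False.
- manip.set_joints(angles): joint-space move.
- manip.command_gripper(opening, squeeze=None): finger opening in m; squeeze is the grip in N (None keeps the last); returns when the fingers have stopped.
- manip.wait(seconds).
- kin.solve_ik(position, orientation): joint angles nearest the present ones, or None.
- snapshot(name): name is "scene" or "top" or "wrist"; returns a dict with "frame" (400x640x3 uint8, red, green, blue), "intrinsics" (3x3 intrinsics, pixels), "origin" and "attitude" of the camera in the world; the wrist camera has in their place "hand_eye" (4x4, takes a point from camera to tool coordinates, whose origin is the TCP and whose axes are the flange's). Camera axes: x right, y down, z forward; pixel columns grow to the right and rows downward; lengths in m; the calibration is good to about 2 mm. A picture is of the moment at which its call begins: read the wrist's pose just before it. There is no depth.
A pose or a line that the arm cannot do raises manip.IKError and nothing moves.
- workorder.sign_off(): hands the job in; it is judged then, once.
Trained networks look in the newest picture that a camera, given by its name, has taken for a name from the list of things; names that differ only in an ending like _2 or _b are one class to them, and where a whole thing is asked for, a point or a joint stands for the part that bears it (a point fixed in the world has none). Each returns a list of dicts, best first, with "conf" (0 to 1); they miss things now and then, are a little off and sometimes report something else, mostly with a low value. They report only what shows in the picture. A call takes as long as a camera call.
- recognise(camera, query): "rect" ([left, top, width, height] in pixels, round what is visible of it).
Readings, each from a call of its own:
- readout.current_time(): time.
- readout.current_joint_pos(): joint angles.
- readout.current_joint_velocities(): joint speeds.
- readout.current_joint_efforts(): joint torques, N m.
- readout.current_tcp_pos(): TCP position.
- readout.current_tcp_rot(): TCP orientation.
- readout.current_wrist_force(): force on the tool from outside, world axes, zero at the start.
- readout.current_moment(): the same for the moment, N m.
- readout.current_grip_width(): finger opening in m.
- readout.current_grasp_force(): force on a finger pad.
Only numpy, scipy, OpenCV 4.12 (cv2) and the standard library are available. Lean on these libraries where they do the work, as an engineer would, in place of code of your own. Each camera call takes 0.05 s, during which the arm holds its last target. There are 200 camera calls.

TASK

Lock the swivel head of the blue circuit-board holder: turn the head by its grip bar until its index hole stands near the white mark, then take the red-knobbed index pin from the wooden stand and put it through the head's hole. The matching socket in the base is hidden under the head, close to the mark: feel for it gently by working the head to and fro with the pin resting on the base, without forcing the pin, push the pin fully home once it drops in, let go of it, and leave everything else where it is.

Things in the scene. Friction and masses are not known exactly. Their poses are not given: they have to be found in the camera images.
- holder: Swivel board holder, fixed: blue square foot 170 x 170 x 14 mm, round blue body, aluminium swivel head on top (150 mm diameter, 12 mm thick, top face 50 mm above the table, turning on a vertical axis). Origin: on the axis at table height; x axis points level to the white mark, z up. Under the head is the base's flat steel deck, its top face 36 mm above the table; the deck does not turn.
- holder_top (a point): Point on the swivel axis at the height of the head's top face; axes as the holder's. The one hidden socket hole in the deck (vertical, 9.6 mm diameter, sharp edge, 20 mm deep) lies at the same 50 mm radius as the head's hole, anywhere up to 0.30 rad (15 mm along the circle) to either side of the white mark. It differs every time and cannot be seen, only felt.
- mark (a point): Top of the white upright tab on the edge of the holder, 86 mm from the swivel axis, 8 mm wide, 14 mm long radially, top 44 mm above the table. It shows roughly where the hidden socket lies.
- head (a joint): Turn of the swivel head about its vertical axis, rad, counter-clockwise from above positive; 0 when its index hole stands exactly at the white mark. It starts 0.7 to 1.3 rad to the positive side. It turns freely (range -2.6 to 2.6) with a light drag of about 0.08 N m and stays where left.
- head_hole (a point): Centre of the mouth of the index hole in the head, on the head's top face: vertical through hole 9.8 mm in diameter in a square brass insert, 50 mm from the swivel axis. x axis points radially outwards, z up.
- head_bar (a point): Centre of the dark grip bar on the head's middle: 40 mm along its x axis (which points to the index hole), 14 mm thick along y, 50 to 92 mm above the table (this point: 71 mm, on the swivel axis). Grip from above across its thickness. Away from the hole a green circuit board is clamped flat to the head, 35 to 90 mm from the axis, 70 mm wide, up to 79 mm above the table.
- pin_knob (a point): Centre of the index pin's red knob, 18 x 18 mm across x and y, 40 mm high. Below it a steel shank, 8 mm diameter, 28 mm long, 1 mm chamfer at the tip: tip 48 mm, shoulder 20 mm below this point. About 60 g, upright in its stand. Over the head's hole, the grip bar's end is 21 mm from the knob: keep the fingers on the sides along the circle.
- pin_tip (a point): Lower end of the index pin's shank, on its axis. When it rests on the deck the knob's shoulder is 14 mm above the head; in the socket and fully home the shoulder rests on the head's top face.
- stand: Wooden pin stand, fixed, 130 mm along its x axis, 46 mm along y, 34 mm high; origin at the centre of its underside. The red pin stands loosely in the hole 35 mm from the centre towards -x, its knob's shoulder resting on the stand's top, knob sides along the stand's axes. Grip it across the stand's y.
- spare: Spare pin with a black knob of the same size in the stand's other hole (12 mm shank, too thick for the holder): leave it. Origin at its lower tip.
- reel: Solder reel lying flat, 70 mm diameter, 48 mm high, origin under its centre: leave it. It and the stand trade sides.
- flux: Small bottle, 34 mm diameter, 85 mm high: leave it.
- tray: Clear parts tray 110 x 170 x 35 mm: leave it.
- meter: Yellow multimeter lying flat, 150 x 75 x 45 mm: leave it.
- cleaner: Brass tip-cleaner bowl, 70 mm diameter, 45 mm high: leave it.
- driver: Screwdriver with orange handle lying near the robot, 170 mm long: leave it.

How it is judged (in metres and radians):
On the way:
1. the head is turned so that its hole is near the white mark (within 0.45 rad) (value of joint head between -0.45 and 0.45 rad), for 0.2 s.
At the end, for the whole second after the job is handed in: The red pin stands upright (within 0.12 rad) through the head's index hole (tip within 4 mm of its axis) and down into the hidden socket, home to within 4 mm (tip at least 24 mm below the head's top face), head at rest within 0.4 rad of the mark, pin released (z of pin_tip in the frame of holder_top below -0.024 m and horizontal distance between pin_tip and head_hole below 0.004 m and angle between pin_tip's own z axis and vertical below 0.12 rad and value of joint head between -0.4 and 0.4 rad and not (velocity of joint head above 0.05 rad/s) and not (velocity of joint head below -0.05 rad/s)); the robot touches nothing.
It fails at once if the pin is forced against the holder with more than 50 N (contact force between pin and holder above 50 N).
It fails at once if a bystander is moved by more than 30 mm (distance of any of reel, flux, tray, meter, cleaner, driver, spare from where it was at the start of the episode above 0.03 m).
It also fails if it takes over 72 s, if anything falls off the work surface, if the arm or the gripper's body presses on something with over 40 N, if the wrist force passes 120 N, or if a joint passes its speed limit or range.

## Working session

There is one attempt and no reset: what is moved stays moved. The work goes in short steps, each a Python script; the robot and the scene stay as the last script left them, time stands still between calls to the robot, and variables do not carry over. Pictures are saved under pics/ and viewed, at most 10 in all, crops included, and the job is handed in when it is done.

```bash
mkdir -p pics; ls; python3 - <<'E'
from plant import manip, kin, snapshot, workorder, recognise, readout
import cv2
for c in ["scene","top"]:
    s=snapshot(c); cv2.imwrite(f"pics/{c}0.png",s["frame"][:,:,::-1])
    print(c,s["intrinsics"],s["origin"],s["attitude"])
    for q in ["holder","mark","head_hole","head_bar","pin_knob","stand","spare","reel"]:
        try: print(q,[(r["conf"],r["rect"]) for r in recognise(c,q)][:2])
        except Exception as e: print(q,e)
print(manip.tip_extent, readout.current_time(), readout.current_tcp_rot(), readout.current_grip_width())
E
```

```text
pics
scene [[463.06423539   0.         317.96653635]
 [  0.         463.06423539 204.19304929]
 [  0.           0.           1.        ]] [ 0.95499466 -0.68028412  0.71963116] [-129.61735099   -0.1475738    26.77968773]
holder [(0.81, [265.4, 198.5, 90.1, 67.1]), (0.2, [271.2, 195.9, 78.0, 49.0])]
mark [(0.63, [263.2, 198.2, 92.4, 69.1])]
head_hole [(0.94, [273.2, 196.5, 73.7, 47.2])]
head_bar [(0.71, [271.8, 196.4, 72.8, 47.5])]
pin_knob [(0.51, [164.0, 271.2, 18.9, 27.5])]
stand [(0.89, [157.4, 281.9, 64.2, 54.3])]
spare [(0.79, [192.3, 289.5, 12.2, 23.3]), (0.36, [271.4, 193.6, 74.9, 50.6])]
reel [(0.87, [320.2, 139.4, 23.2, 23.9])]
top [[454.01501142   0.         319.49695346]
 [  0.         454.01501142 199.18996708]
 [  0.           0.           1.        ]] [0.43048648 0.02133832 1.05785223] [-1.70297997e+02 -1.70277558e-01 -9.12748158e+01]
holder [(0.79, [283.6, 162.8, 86.6, 84.5])]
mark [(0.82, [281.0, 161.4, 85.8, 84.7]), (0.26, [451.7, 256.6, 15.4, 8.8])]
head_hole [(0.89, [293.8, 166.4, 73.1, 68.7])]
head_bar [(0.73, [291.5, 168.2, 78.2, 68.3])]
pin_knob [(0.67, [452.8, 257.0, 13.5, 8.3]), (0.64, [354.8, 112.0, 25.5, 29.9])]
stand [(0.73, [443.3, 218.4, 28.5, 59.1])]
spare [(0.7, [457.1, 225.8, 10.8, 11.1])]
reel [(0.92, [179.1, 229.6, 38.2, 31.2])]
0.025 0.9 [1.79997000e+02 1.15246005e-03 1.66891149e+02] 0.08559962945246799
```

```bash
python3 - <<'E'
import cv2,numpy as np
im=cv2.imread("pics/top0.png")
a=cv2.resize(im[150:260,270:385],None,fx=4,fy=4,interpolation=cv2.INTER_CUBIC)
b=cv2.resize(im[205:290,430:485],None,fx=4,fy=4,interpolation=cv2.INTER_CUBIC)
c=np.zeros((440,460+220,3),np.uint8);c[:440,:460]=a;c[:340,460:]=b
cv2.imwrite("pics/crop0.png",c)
E
```

```text
(no output)
```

View pics/top0.png

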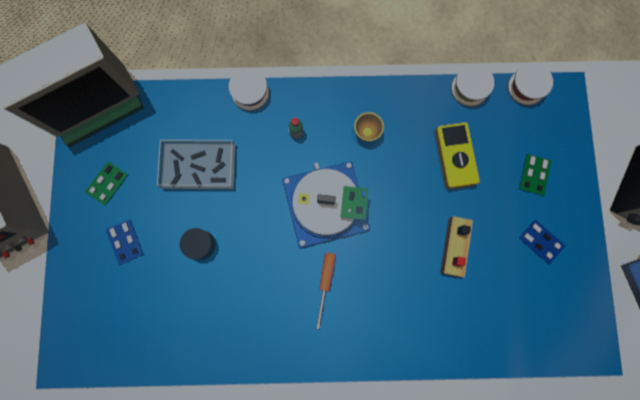

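View pics/crop0.png

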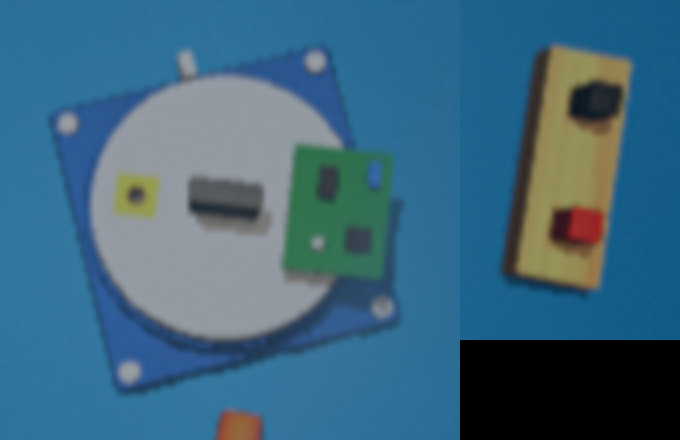

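The top view shows the holder at about (326,203), with its white mark at (317,165) and the index hole at (304,199). The red pin is at (461,261) and the spare at (465,229). The driver lies below the holder at (326,290).

```bash
cat > h.py <<'E'
from plant import manip, kin, snapshot, workorder, recognise, readout
import numpy as np, cv2
from scipy.spatial.transform import Rotation as R
def ray(s,uv,z,T=None):
    "pixel -> world point at height z; T=(pos,rpy) of the TCP for the wrist camera"
    d=np.linalg.inv(s["intrinsics"])@[uv[0],uv[1],1]
    if T is None: o=np.array(s["origin"]); A=R.from_euler("xyz",s["attitude"],degrees=True).as_matrix()
    else:
        H=s["hand_eye"]; Rt=R.from_euler("xyz",T[1],degrees=True).as_matrix()
        o=np.array(T[0])+Rt@H[:3,3]; A=Rt@H[:3,:3]
    d=A@d
    return o+d*(z-o[2])/d[2]
def tcp(): return np.array(readout.current_tcp_pos()),np.array(readout.current_tcp_rot())
E
python3 - <<'E'
from h import *
s=snapshot("top")
P=lambda u,v,z: ray(s,(270+u/4,150+v/4),z)
pts=dict(hole=P(136,195,.05),bar=P(226,190,.092),mark=P(186,58,.044),foot=P(223,216,.014),head=P(221,207,.05),
 red=ray(s,(461.2,261.2),.072),blk=ray(s,(465.2,229.5),.072))
for k,v in pts.items(): print(k,v.round(4))
c=(pts['bar']+pts['foot'])/2
for k in('hole','mark'): d=pts[k]-c; print(k,np.hypot(*d[:2]),np.degrees(np.arctan2(d[1],d[0])))
d=pts['blk']-pts['red'];print(np.hypot(*d[:2]),np.degrees(np.arctan2(d[1],d[0])))
print(snapshot("wrist")["hand_eye"])
E
```

```text
hole [0.6045 0.0494 0.05  ]
bar [ 5.989e-01 -4.000e-04  9.200e-02]
mark [0.6846 0.0196 0.044 ]
foot [ 0.5972 -0.      0.014 ]
head [0.5966 0.0017 0.05  ]
red [ 0.4568 -0.2876  0.072 ]
blk [ 0.525  -0.3014  0.072 ]
hole 0.05002005205205342 82.61677672996898
mark 0.08883122420593662 12.861185620280013
0.0696165655844769 -11.48122457196503
[[-3.39473268e-04 -9.45532359e-01 -3.25527944e-01  8.45806152e-02]
 [ 9.99999934e-01 -3.61941465e-04  8.46047848e-06  1.42480654e-03]
 [-1.25821717e-04 -3.25527920e-01  9.45532420e-01 -1.17948105e-01]
 [ 0.00000000e+00  0.00000000e+00  0.00000000e+00  1.00000000e+00]]
```

```bash
python3 - <<'E'
from h import *
manip.goto([0.598,0,0.20],[180,0,82.6])
T=tcp(); s=snapshot("wrist"); cv2.imwrite("pics/w1.png",s["frame"][:,:,::-1])
np.savez("w1.npz",p=T[0],r=T[1],K=s["intrinsics"],H=s["hand_eye"])
manip.command_gripper(0.05)
print(T,readout.current_time())
E
```

```text
(array([0.59799145, 0.00074786, 0.20005848]), array([ 1.79996571e+02, -2.73371808e-03,  8.26693444e+01])) 4.1833
```

View pics/w1.png

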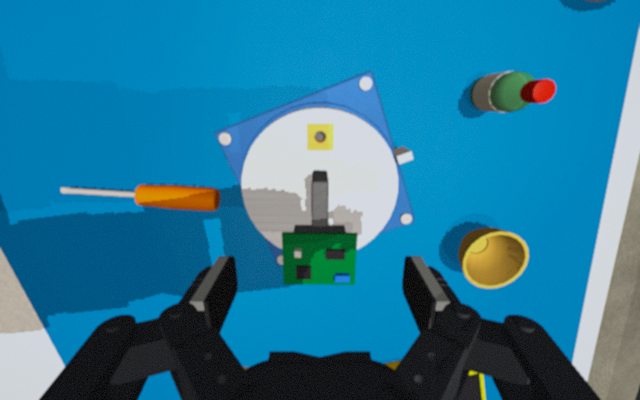

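The wrist view shows the index hole at (320,137), the grip bar along column 320 from row 172 to 225, the mark at (404,154), and the bolts at (366,83), (225,138) and (407,218). The bar is well aligned with the jaws.

```bash
python3 - <<'E'
from h import *
f=np.load("w1.npz"); s={"intrinsics":f["K"],"hand_eye":f["H"]}; T=(f["p"],f["r"])
g=lambda u,v,z: ray(s,(u,v),z,T)
hole=g(320,137,.05); mk=g(402,153,.044)
b1=g(366,83,.014);b3=g(407,218,.014);b2=g(225,138,.014)
print(hole,mk,b1,b2,b3,(b2+b3)/2, "disc L,R",g(241,180,.05),g(399,180,.05))
for v in(172,182,225):print("bar",g(320,v,.092),g(320,v,.05))
im=cv2.imread("pics/w1.png"); hsv=cv2.cvtColor(im,cv2.COLOR_BGR2HSV)
m=((hsv[...,1]<40)&(hsv[...,2]>150)).astype(np.uint8); m[:100]=0;m[:,:235]=0;m[:,395:]=0;m[262:]=0
c=max(cv2.findContours(m,0,1)[0],key=cv2.contourArea)[:,0,:]
W=np.array([g(u,v,.05)[:2] for u,v in c if v<200 and (u<270 or u>370 or v<125)])
from scipy.optimize import least_squares
r=least_squares(lambda q:np.hypot(W[:,0]-q[0],W[:,1]-q[1])-.075,[.598,0],loss="soft_l1",f_scale=.001)
ctr=r.x; print("ctr",ctr,np.abs(r.fun).mean(),len(W))
for p in(hole,mk): d=p[:2]-ctr; print(np.hypot(*d),np.degrees(np.arctan2(d[1],d[0])))
E
```

```text
[0.60469833 0.05196414 0.05      ] [0.67931054 0.02658773 0.044     ] [0.65496017 0.09294916 0.014     ] [0.50722238 0.05892607 0.014     ] [ 0.6899565  -0.05441652  0.014     ] [0.59858944 0.00225478 0.014     ] disc L,R [0.52514105 0.02158793 0.05      ] [0.67399179 0.00239698 0.05      ]
bar [0.60180973 0.03005181 0.092     ] [0.60056326 0.01972619 0.05      ]
bar [0.60076157 0.02188008 0.092     ] [0.59932031 0.01003588 0.05      ]
bar [ 0.59596367 -0.0155254   0.092     ] [ 0.59363081 -0.03432073  0.05      ]
ctr [0.59750262 0.00270118] 0.0007759191006825277 247
0.0497857187322949 81.68972960162607
0.08522383932479981 16.276921656517132
```

```bash
python3 - <<'E'
from h import *
C=[0.598,0.0015]
manip.move_straight([*C,0.086],[180,0,82.2],speed=.12,f_stop=15)
print(tcp()); manip.command_gripper(0.0,30)
print(readout.current_grip_width(),readout.current_wrist_force(),readout.current_moment())
p=tcp()[0]
for y in (65,49,33.6): manip.goto(p,[180,0,y])
manip.wait(.3); print(tcp(),readout.current_wrist_force(),readout.current_moment())
manip.command_gripper(0.05); print(readout.current_wrist_force())
manip.move_straight([*C,0.20],speed=.2)
T=tcp(); s=snapshot("wrist"); cv2.imwrite("pics/w2.png",s["frame"][:,:,::-1])
np.savez("w2.npz",p=T[0],r=T[1],K=s["intrinsics"],H=s["hand_eye"])
print(T,readout.current_time())
im=cv2.imread("pics/w2.png"); hsv=cv2.cvtColor(im,cv2.COLOR_BGR2HSV)
m=cv2.inRange(hsv,(20,120,120),(35,255,255)); m[200:]=0;m[:,:250]=0;m[:,390:]=0
c=max(cv2.findContours(m,0,1)[0],key=cv2.contourArea); r=cv2.minAreaRect(c);print(r)
h=ray(s,r[0],.05,T);print("hole",h,"axis angle",np.degrees(np.arctan2(h[1]-C[1],h[0]-C[0])))
manip.goto([.457,-.288,.22],[180,0,-11.5]); manip.wait(.2)
T=tcp(); s=snapshot("wrist"); cv2.imwrite("pics/w3.png",s["frame"][:,:,::-1])
np.savez("w3.npz",p=T[0],r=T[1],K=s["intrinsics"],H=s["hand_eye"]); print(T,readout.current_time())
a=cv2.imread("pics/w2.png"); b=cv2.imread("pics/w3.png")
cv2.imwrite("pics/w23.png",np.hstack([a[60:360,120:520],b[60:360,120:520]]))
E
```

```text
(array([0.59832417, 0.00146978, 0.08665809]), array([ 1.79938389e+02, -1.99847776e-03,  8.22012388e+01]))
0.01349857225346609 [-0.89733608  0.09026668  6.23293324] [0.01186324 0.21702852 0.05825246]
(array([0.59837162, 0.00137362, 0.08656913]), array([ 1.79978532e+02, -1.34337585e-02,  3.37206367e+01])) [ 2.07952982 -3.48869943 -0.83437969] [-0.414819   -0.46279999  0.02619722]
[ 0.44394113 -0.20620542  0.04072464]
(array([0.59752446, 0.00156589, 0.19909404]), array([-1.79955431e+02,  5.14484971e-02,  3.36020723e+01])) 8.3333
((320.0, 136.5), (23.0, 24.0), 90.0)
hole [0.63963134 0.03073775 0.05      ] axis angle 35.080423962873375
(array([ 0.45758491, -0.28722899,  0.21990215]), array([-1.79995595e+02,  3.12936910e-03, -1.13951709e+01])) 9.8083
```

View pics/w23.png

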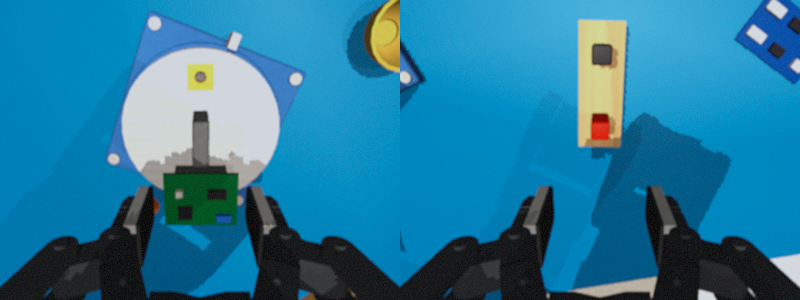

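The left crop shows the head turned, with the hole at full-frame (320,136) and close to the mark. The right crop shows the red knob's top face at about (320,190) and the stand aligned with the tool.

```bash
python3 - <<'E'
from h import *
f=np.load("w3.npz"); s={"intrinsics":f["K"],"hand_eye":f["H"]}; T=(f["p"],f["r"])
im=cv2.imread("pics/w3.png").astype(int)
print(f["K"])
m=((im[...,2]>190)&(im[...,1]<70)).astype(np.uint8)
m[:, :290]=0;m[:,350:]=0
c=max(cv2.findContours(m,0,1)[0],key=cv2.contourArea); r=cv2.minAreaRect(c); print(r,cv2.boundingRect(c))
p=ray(s,r[0],.074,T); ty=R.from_euler("xyz",T[1],degrees=True).as_matrix()[:,1]
print("cam",p,"corr",p+.0015*ty)
# stand edges by colour
hsv=cv2.cvtColor(im.astype(np.uint8),cv2.COLOR_BGR2HSV); m=cv2.inRange(hsv,(12,60,120),(32,255,255)); m[:, :270]=0;m[:,360:]=0;m[230:]=0
c=max(cv2.findContours(m,0,1)[0],key=cv2.contourArea); r=cv2.minAreaRect(c); print(r)
q=ray(s,r[0],.034,T); print("stand ctr",q,q+.0015*ty)
E
```

```text
[[292.19486185   0.         319.36027031]
 [  0.         292.19486185 198.05287398]
 [  0.           0.           1.        ]]
((320.0, 191.0), (16.0, 16.0), 90.0) (312, 183, 17, 17)
cam [ 0.45738304 -0.28626077  0.074     ] corr [ 0.45708668 -0.2877312   0.07399988]
((321.9999694824219, 143.49998474121094), (45.99999237060547, 124.99998474121094), 0.0)
stand ctr [ 0.49496867 -0.29600549  0.034     ] [ 0.49467231 -0.29747593  0.03399988]
```

```bash
python3 - <<'E'
from h import *
P=[.4570,-.2877]
manip.goto([*P,.13],[180,0,-11.5]); 
manip.move_straight([*P,.066],speed=.12,f_stop=15)
manip.command_gripper(0.0,25); g=tcp()[0]; print(g,readout.current_grip_width(),readout.current_wrist_force())
manip.move_straight([*P,.15],speed=.2); print(readout.current_grip_width(),readout.current_wrist_force())
H=[.6400,.0292]
manip.goto([*H,.135],[180,0,33.7]); manip.wait(.3)
f0=np.array(readout.current_wrist_force()); print("f0",f0)
hit=manip.move_straight([*H,.092],speed=.025,f_stop=5)
manip.wait(.1); p=tcp()[0]; print(hit,"tip",p[2]-g[2]+.006,p,np.array(readout.current_wrist_force())-f0,readout.current_time())
s=snapshot("wrist"); cv2.imwrite("pics/w4.png",s["frame"][:,:,::-1])
np.savez("st.npz",g=g,f0=f0)
E
```

```text
[ 0.45724937 -0.287922    0.06679963] 0.017463064127438543 [-0.91550299  0.80241032  7.48682009]
0.01735676969166185 [-0.42119672 -0.13689868 -1.17642725]
f0 [ 0.21586067 -0.35919483 -0.16750145]
True tip 0.03593404118867844 [0.64003809 0.02921338 0.09673368] [0.15447203 1.04859376 5.63063964] 15.0333
```

View pics/w4.png

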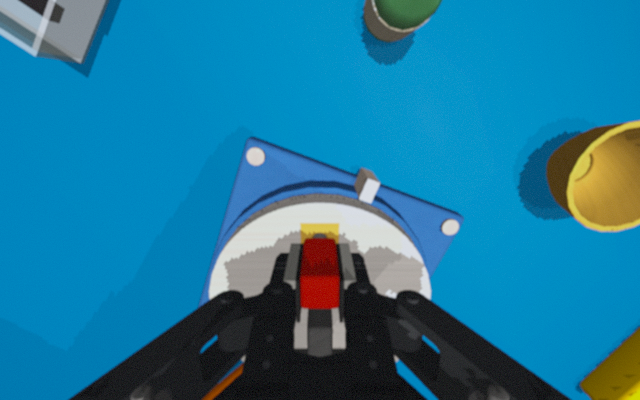

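The pin has gone through the head hole between the fingers (knob at (320,275)). Its tip rests on the deck at 35.9 mm. I'll now sweep it along the arc with light force control.

```bash
cat > sweep.py <<'E'
from h import *
S=np.load("st.npz"); g,f0=S["g"],S["f0"]; OFF=.006-g[2]
A=np.array([.5984,.0014])
def F(): return np.array(readout.current_wrist_force())-f0
def sweep(a0,a1,r=.05,step=.9,z=None):
    z=tcp()[0][2] if z is None else z
    log=[]
    for a in np.arange(a0,a1,step*np.sign(a1-a0)):
        t=np.radians(a); xy=A+r*np.array([np.cos(t),np.sin(t)])
        manip.move_straight([*xy,z],[180,0,a],speed=.012)
        f=F(); tip=tcp()[0][2]+OFF; log.append((round(a,1),round(tip*1e3,2),*f.round(1)))
        if np.hypot(f[0],f[1])>15 or f[2]>20: return "force",a,z,log
        if f[2]<2:                       # light: probe gently for the deck
            hit=manip.move_straight([*xy,z-.004],speed=.02,f_stop=4)
            z=tcp()[0][2]; tip=z+OFF; log.append(("probe",hit,round(tip*1e3,2),*F().round(1)))
            if tip<.0345: return "found",a,z,log
        else: z-=np.clip((4.5-f[2])*1e-4,-.0003,.0003)*-1*-1
    return "end",a,z,log
E
python3 - <<'E'
from sweep import *
res=sweep(33.0,-7)
print(res[:3]); [print(*l) for l in res[3]]; print(readout.current_time(),readout.current_grip_width())
E
```

```text
('found', np.float64(6.000000000000043), np.float64(0.09178728998605286))
33.0 35.99 0.3 0.1 1.8
probe True 35.7 -2.8 0.5 10.0
32.1 35.83 -1.7 0.7 3.9
31.2 35.78 -2.5 3.3 6.3
30.3 35.81 -3.2 3.7 5.2
29.4 35.81 -2.8 4.7 4.7
28.5 35.83 -2.4 3.9 4.1
27.6 35.84 -1.8 4.2 4.6
26.7 35.86 -1.7 4.3 3.7
25.8 35.8 -2.0 3.3 4.1
24.9 35.81 -2.7 4.7 5.0
24.0 35.82 -2.0 4.1 4.5
23.1 35.84 -2.4 4.6 4.0
22.2 35.82 -2.9 3.8 5.2
21.3 35.85 -2.5 3.6 4.4
20.4 35.83 -2.3 4.6 5.1
19.5 35.85 -1.7 3.9 4.3
18.6 35.86 -1.5 3.5 3.2
17.7 35.84 -2.5 5.7 4.1
16.8 35.8 -2.3 5.1 5.1
15.9 35.79 -2.0 4.6 4.5
15.0 35.84 -0.5 3.4 6.2
14.1 35.83 -1.1 3.9 4.0
13.2 35.85 -1.2 4.0 3.9
12.3 35.83 -1.7 3.8 3.8
11.4 35.81 -1.2 4.3 4.0
10.5 35.81 -1.6 4.1 6.0
9.6 35.82 -0.2 3.7 3.5
8.7 35.76 -1.9 3.7 4.2
7.8 35.75 -1.4 3.7 3.5
6.9 35.6 -0.1 3.3 3.8
6.0 35.27 -0.0 1.2 -0.1
probe False 30.99 0.8 -1.9 -3.1
23.3917 0.0177096852414593
```

```bash
python3 - <<'E'
from sweep import *
p=tcp()[0]
hit=manip.move_straight([p[0],p[1],.022-OFF-.002],speed=.02,f_stop=10)
print(hit,"tip",tcp()[0][2]+OFF,F())
E
```

```text
True tip 0.02185671928560052 [-0.74352645  0.85423987  5.02258664]
```

```bash
python3 - <<'E'
from sweep import *
manip.command_gripper(0.045); p=tcp()[0]
manip.move_straight([p[0],p[1],.20],speed=.12); manip.wait(.5)
s=snapshot("wrist"); cv2.imwrite("pics/w5.png",s["frame"][:,:,::-1]); print(F(),readout.current_time())
E
```

```text
[-0.07931857  0.59166454 -0.1122159 ] 25.9583
```

View pics/w5.png

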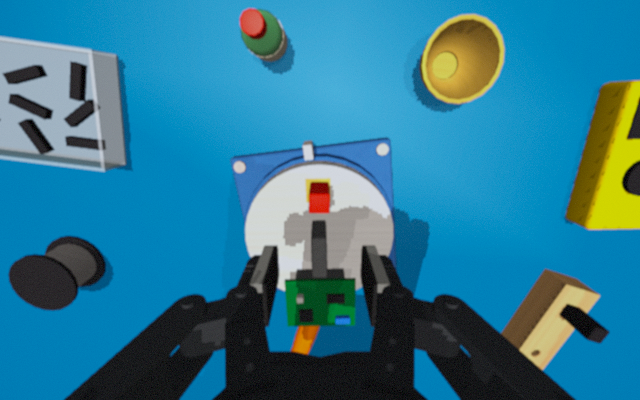

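The red knob sits flat on the head over its hole at (318,195). The gripper is clear and the other items look undisturbed.

```bash
python3 -c "
from plant import workorder
print(workorder.sign_off())"
```

```text
the job is handed in; nothing more can be done
None
```

The job is handed in at about 26 s on the robot clock: the head was turned to the mark, the socket was felt out about 7° to the mark's negative side, and the red pin was pushed fully home (measured tip about 28 mm below the head's top face) and released.

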